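# Turn the dipper rack to its empty clip and snap the dipper in

### The job

Put the loose steel measuring dipper back on its rotating rack. First turn the rack by the knob on top until the empty spring clip stands right over the red front mark of the foot, then hang the dipper there by its crossbar: press the bar down gently into the clip, without overloading its springy arm, until you feel it click home, and let go, with the empty clip's arm still at the front mark and the other things left where they stand.

Things in the scene. Friction and masses are not known exactly. Their poses are not given: they have to be found in the camera images.
- rack_foot: fixed foot of the rotating rack: black disc 170 mm across and 20 mm high with a steel post; origin on the turning axis at the worktop, z up. The red front mark lies on the disc in the direction of its own -x axis
- rack_head (a joint): turning angle of the rack's head about the foot's vertical axis, rad, counterclockwise from above positive; 0 = empty clip over the front mark. Turns both ways up to 3.1 rad against friction (about 0.15 N m) and stays put. Four arms at right angles; the other three carry fixed dippers, which reach 150 mm out from the axis and stand 48 to 199 mm above the worktop
- knob (a point): middle of the black bar-shaped knob on top of the head, on the turning axis, 244 mm above the worktop; the bar is 50 mm long along its own x, 14 mm thick along its own y, and reaches 20 mm above and 21 mm below this point; its own -x axis (red stripe) points to the empty clip. Turns with the head
- clip (a point): seat of the empty spring clip: where the middle of the crossbar lies when home, 120 mm from the axis, 195 mm above the worktop when unloaded; -x axis outward, y along the seated bar. Clip 17 mm wide along y; two blue sprung jaws with flared lips, inside and outside of the seat, rise 18 mm above it, catch a bar within 7 mm of the middle and resist it from about 9 mm above the seat
- dipper: the loose steel dipper standing upright on the worktop, about 90 g: a cup 41 mm across and 50 mm high with two upright flat straps (10 mm wide along its own x, 3.5 mm thick) that rise from the cup's sides at +y and -y to a round crossbar 7 mm thick; 44 mm wide over the straps, 37 mm clear between them, open below the bar down to the cup; origin at the centre of its underside, z up
- dipper_center (a point): the dipper's axis half-way up, 73 mm above its underside, axes as the dipper's
- dipper_bar (a point): the middle of the dipper's crossbar, 147 mm above its underside; the bar runs along the dipper's own y. A good grasp is across both straps from outside (44 mm wide), about 18 mm below the bar. The cup hangs below the bar, so the dipper comes to the clip from outside, clip between the straps, bar above the jaws
- black_lid_jar: bystander: glass jar with a black lid, 66 mm wide, 82 mm high; origin at its underside
- orange_jar: bystander: round orange jar with a pink lid, 78 mm wide, 65 mm high; origin at its underside
- salt_shaker: bystander: white salt shaker, 43 mm wide, 105 mm high; origin at its underside
- clip_arm: springy steel arm under the empty clip, 12 mm wide, 3 mm thick; origin at its root at the hub, 20 mm from the axis. It bends down under the press, how far differs, so going to the unloaded seat height is not enough: press on slowly until the force falls by 2 N or more (the click). The click comes at about 6 to 12 N; bending the arm by over 0.22 rad (about 14 N at the clip) overloads it
Mind the look-alikes: they are no part of the job. Leave any green or purple look-alike of the dipper alone.

How it is judged:
By the outcome, as a careful person would: the job done as asked, in the order asked, and still so for the second after the job is handed in, with the robot touching nothing.
It also fails if it takes over 72 s, if anything falls off the work surface, if the arm or the gripper's body presses on something with over 40 N, if the wrist force passes 120 N, or if a joint passes its speed limit or range.

### The arm

A 6-joint arm with a two-finger parallel gripper is mounted at the origin on a cart in front of the work surface, level with it; the furniture and walls round the work are solid. World frame = base frame: x ahead of the robot, y to its left, z up, the work surface at z = 0. Lengths are in m, angles in rad, forces in N, time in s.
With the tool pointing down it reaches from about 0.375 to 0.925 m from the base axis. Payload 5.7 kg.
Tool frame: the origin (TCP) lies at the very end of the fingers, on their centre line; the grasp point (between the pads) lies 19 mm behind it; z points along the fingers, y is the line along which they close (so a half turn about z gives the same grasp; the last joint's range is limited). The gripper opens to 88 mm and grips with 3 to 60 N. Pads are 20 mm wide; open, the fingers measure 115 mm over their backs; the gripper's body (75 mm by 178 mm) begins 61 mm behind the grasp point.
Start: joints at [1.083, 0.359, 1.51, -0, 1.272, -0.115], TCP at [0.219, 0.559, 0.223] pointing down, gripper open.
Joint ranges: [-2.97, 2.97], [-1.01, 2.36], [0.21, 2.38], [-0.96, 4.11], [0.2, 2.71], [-2.98, 2.98]. Speed limits (rad/s): [2.39, 2.39, 3.14, 3.14, 3.14, 3.14].

### API

Orientations are given as [roll, pitch, yaw] about the fixed x, y, z axes, in that order (R = Rz(yaw) Ry(pitch) Rx(roll)).
In Python, from bench import sensors, eyes, manip gives the robot as it stands.
- The arm moves only by the tool arm_command, never from a script. Its argument "targets" is a list of rows, each an object of numbers: "claw": the opening, from 0 (shut) to 1 (fully open); "dx", "dy", "dz": the shift along the world's x, y, z in mm; "spin": the turn about the world's z in degrees. In form: [{"claw": .., "dx": .., "dy": .., "dz": .., "spin": ..}, ...]. A call has 1 to 20 rows; each row is the pose to reach, as a shift and turn from the pose commanded when the call began; what a row does not reach only later rows make up. A row lasts 1/10 s, in which the tool goes at most 50 mm and 8.59 degrees, less where a joint would pass 70% of its speed; a pose out of reach is approached as far as the arm can. A call with a gripper value outside its range is refused whole. The fingers move at their own pace and stop on an object; "newtons" is the grip in N (left out, the last holds). Time passes only in rows, so rows that repeat a pose let the fingers close. It gives the time, the measured TCP pose, the force, the opening and the grip force at its end, in the units of the state.
- sensors.get_obs(): the state, without advancing time (a new reading comes with each control period).
- eyes.camera(name): name is "scene" or "top" or "wrist"; returns the picture (420x560x3 uint8, red, green, blue); there is no depth.
- eyes.get_calibration(name): a dict with "fx", "fy", "cx", "cy" (pixels), "origin" and "rotation" of the camera in the world. Camera axes: x right, y down, z forward; pixel columns grow to the right and rows downward; lengths in m; the calibration is good to about 2 mm. A picture is of the moment at which its call begins: read the wrist's pose just before it. get_calibration takes no time and is no camera call; for the wrist camera it gives the pose at the moment of the call.
- manip.finish_job(): hands the job in; it is judged then, once.
The state is a dict: "clock": time; "joint_positions": joint angles; "qvel": joint speeds; "tau": joint torques, N m; "tcp_pos": TCP position; "tcp_rot": TCP orientation; "contact_force": force on the tool from outside, world axes, zero at the start; "torque": the same for the moment, N m; "grip_width": finger opening in m; "grip_force": force on a finger pad.
Only numpy, scipy, OpenCV 4.12 (cv2) and the standard library are available. Lean on these libraries where they do the work, as an engineer would, in place of code of your own. Each camera call takes 0.05 s, during which the arm holds its last target. There are 200 camera calls.

## Working session

There is one attempt and no reset: what is moved stays moved. The work goes in short steps, Python scripts to look and compute and a tool call to move; the robot and the scene stay as the last step left them, time stands still between calls to the robot, and variables do not carry over. Pictures are saved under pics/ and viewed, at most 10 in all, crops included, and the job is handed in when it is done.

Besides the shell and the picture viewer there is one more tool, called in YAML: its name, and indented under it one key for each argument. arm_command: Moves the arm, as the interface text tells. Its arguments: {"type":"object","properties":{"targets":{"type":"array","items":{"type":"object","properties":{"claw":{"type":"number"},"dx":{"type":"number"},"dy":{"type":"number"},"dz":{"type":"number"},"spin":{"type":"number"}}}},"newtons":{"type":"number"}},"required":["targets"]}

```bash
mkdir -p pics; python3 - <<'E'
from bench import sensors, eyes
import cv2,numpy as np
for n in("scene","top"):
    c=eyes.get_calibration(n);print(n,{k:np.round(v,4).tolist() for k,v in c.items()})
    cv2.imwrite(f"pics/{n}0.png",eyes.camera(n)[:,:,::-1])
o=sensors.get_obs();print(o)
E
```

```text
scene {'fx': 482.4432, 'fy': 482.4432, 'cx': 282.2371, 'cy': 204.9408, 'origin': [-0.2644, -0.3829, 1.244], 'rotation': [-2.4238, 0.0168, -1.1028]}
top {'fx': 483.675, 'fy': 483.675, 'cx': 267.9107, 'cy': 196.0022, 'origin': [0.4112, 0.0553, 1.6095], 'rotation': [-3.034, -0.0024, -1.6011]}
{'clock': 0.1, 'joint_positions': array([ 1.08291587e+00,  3.59444342e-01,  1.51133138e+00, -2.81011753e-05,
        1.27250063e+00, -1.15131061e-01]), 'qvel': array([ 2.68081889e-04, -2.74214669e-04, -3.30234410e-03, -7.58869168e-06,
        2.03569169e-03, -7.90756149e-04]), 'tau': array([-1.70138132e-04, -5.16357350e+01, -2.71407866e+01,  6.74235891e-02,
        2.75740551e-02, -3.34566448e-05]), 'tcp_pos': array([0.21824252, 0.55822282, 0.22188416]), 'tcp_rot': array([-3.13991701e+00, -1.66749965e-04,  2.76885139e+00]), 'contact_force': array([ 0.598295  ,  0.03540202, -0.58409599]), 'torque': array([-0.03146599,  0.00019692, -0.02898659]), 'grip_force': 0.0, 'grip_width': 0.08769217490705712}
```

View pics/scene0.png

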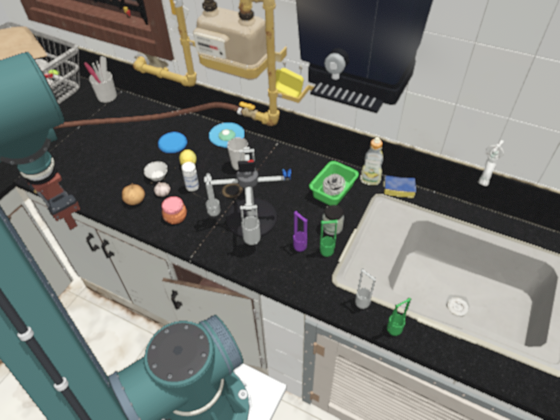

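View pics/top0.png

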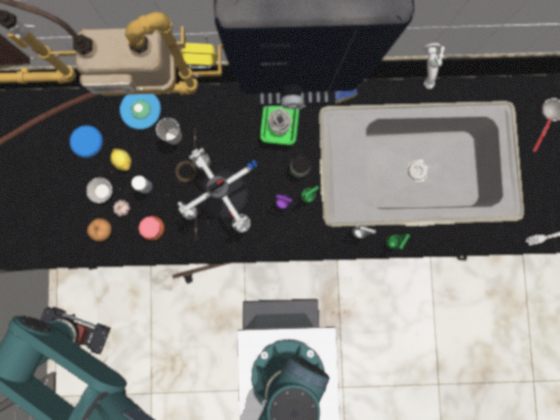

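The scene picture shows:
- The rack hub is at about (245,180), and the empty blue clip at (287,174).
- The steel dipper candidates are a loose one at the sink edge (364,290), an object in the green basket (335,184), and three mounted on the rack. Green and purple look-alikes are at (328,240), (397,318) and (300,235).
- The steel dipper with upright straps at (364,290) fits the description. I'll confirm it in an enlarged crop.

```bash
cat > h.py <<'E'
import numpy as np,cv2
from scipy.spatial.transform import Rotation as R
from bench import sensors, eyes
def cal(n):
    c=eyes.get_calibration(n);r=np.array(c["rotation"])
    M=R.from_euler("xyz",r).as_matrix() if r.shape==(3,) else r
    return c,np.array(c["origin"]),M
def ray(c,px,z):   # pixel -> world point at height z
    c,o,M=c; d=M@[(px[0]-c["cx"])/c["fx"],(px[1]-c["cy"])/c["fy"],1]
    return (o+d*(z-o[2])/d[2])
def proj(c,p):
    c,o,M=c; q=M.T@(np.array(p)-o); return np.array([c["cx"]+c["fx"]*q[0]/q[2],c["cy"]+c["fy"]*q[1]/q[2]])
E
python3 - <<'E'
from h import *
s=cv2.imread("pics/scene0.png");t=cv2.imread("pics/top0.png")
a=cv2.resize(s[135:255,190:310],None,fx=3.3,fy=3.3,interpolation=cv2.INTER_CUBIC)
b=cv2.resize(s[255:345,330:420],None,fx=2.2*2,fy=4.4,interpolation=cv2.INTER_CUBIC)
cc=cv2.resize(t[140:240,170:270],(396,396),interpolation=cv2.INTER_CUBIC)[:198]
im=np.hstack([a,b]);cv2.imwrite("pics/crop1.png",im)
a=cv2.resize(t[140:240,170:270],(400,400),interpolation=cv2.INTER_CUBIC)
b=cv2.resize(t[210:260,340:420],None,fx=5,fy=5,interpolation=cv2.INTER_CUBIC)
b=cv2.copyMakeBorder(b,0,150,0,0,0);cv2.imwrite("pics/crop2.png",np.hstack([a,b]))
S,T=cal("scene"),cal("top")
print("post",ray(T,(220,187),.264),ray(S,(247,162),.264), "dip",ray(T,(360,232),.147),ray(S,(364,275),.147),ray(T,(252,165),.2),ray(S,(287,174),.2))
E
```

```text
post [0.58581697 0.18104602 0.264     ] [0.59579358 0.18592896 0.264     ] dip [ 0.45144199 -0.22761243  0.147     ] [ 0.45625361 -0.24274598  0.147     ] [0.65671614 0.09136454 0.2       ] [0.65926301 0.08729172 0.2       ]
```

View pics/crop1.png

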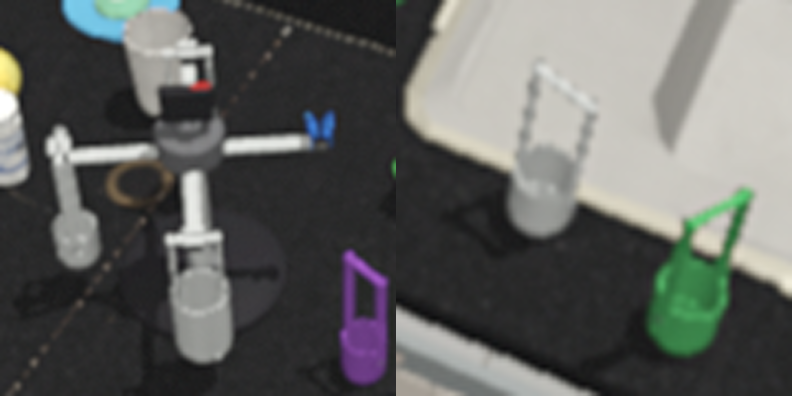

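View pics/crop2.png

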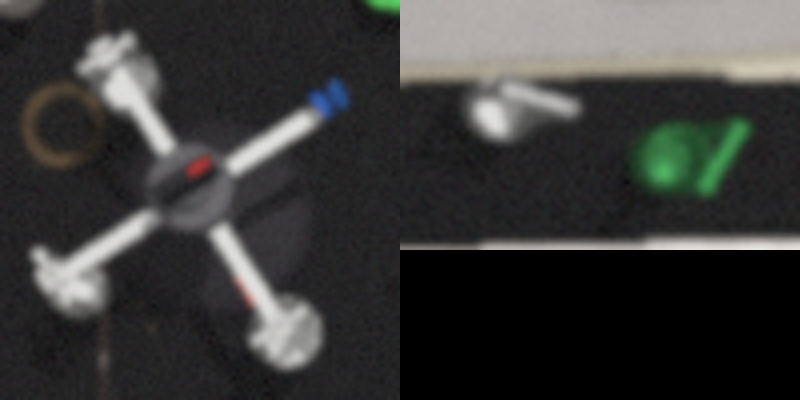

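The crops confirm the loose steel dipper: the bar runs (362,270) to (376,279) in scene and (361,228) to (375,232) in top. The red front mark is at top (231,213), and the clip jaws are at top (252,164.5).

```bash
python3 - <<'E'
from h import *
from scipy.optimize import least_squares
S,T=cal("scene"),cal("top")
def tri(ps,pt):
    f=lambda p:np.r_[proj(S,p)-ps,proj(T,p)-pt]
    r=least_squares(f,[.5,0,.15]);return np.round(r.x,4),np.round(r.fun,1)
print("clip",tri((287,173.8),(252,164.5)))
print("barA",tri((362.3,270),(361,228)));print("barB",tri((375.7,278.9),(375.4,231.6)))
print("knob",tri((247.6,163),(217.5,186.5)))
print("mark",ray(T,(231.2,213),.02))
print("clipz.2",ray(S,(287,173.8),.205),ray(T,(252,164.5),.205))
for z in(.244,.264):print("knob",ray(S,(247.6,163),z),ray(T,(217.5,186.5),z))
print("bar .147",[ray(T,p,.147) for p in((361,228),(375.4,231.6))],[ray(S,p,.147) for p in((362.3,270),(375.7,278.9))])
# dark disc in top
t=cv2.imread("pics/top0.png")
k=np.array([.58,.18]);c=np.array([.657,.089]);print("clip dist",np.hypot(*(c-k)),np.degrees(np.arctan2(*(c-k)[::-1])))
E
```

```text
clip (array([0.6594, 0.0897, 0.1994]), array([-0.7,  0.1,  0.6, -0.4]))
barA (array([ 0.4643, -0.2323,  0.1525]), array([-0.7,  0.1,  0.7, -0.4]))
barB (array([ 0.452 , -0.2742,  0.1552]), array([-0.6,  0.1,  0.6, -0.4]))
knob (array([0.5893, 0.1848, 0.2656]), array([-1.4,  0.1,  1.1, -0.8]))
mark [0.53011092 0.16870771 0.02      ]
clipz.2 [0.65560229 0.08541911 0.205     ] [0.65733425 0.09119655 0.205     ]
knob [0.61038666 0.19380031 0.244     ] [0.59005884 0.18999498 0.244     ]
knob [0.59289124 0.1822659  0.264     ] [0.58743967 0.1880215  0.264     ]
bar .147 [array([ 0.46339554, -0.23124575,  0.147     ]), array([ 0.4512391 , -0.27416582,  0.147     ])] [array([ 0.46917135, -0.23308008,  0.147     ]), array([ 0.45843301, -0.27478923,  0.147     ])]
clip dist 0.11920570456148485 -49.76364169072615
```

Fix points agree with the sizes given: the clip is 118 mm from the axis and the bar is 44.7 mm long. I'll move above the knob and look with the wrist camera.

arm_command:
  targets:
    - {"dz": 40, "dx": 10, "dy": -10, "spin": 0, "claw": 1}
    - {"dz": 80, "dx": 40, "dy": -40, "spin": -4}
    - {"dz": 110, "dx": 75, "dy": -75, "spin": -10}
    - {"dz": 120, "dx": 110, "dy": -110, "spin": -16}
    - {"dz": 120, "dx": 145, "dy": -145, "spin": -22}
    - {"dz": 120, "dx": 180, "dy": -180, "spin": -28}
    - {"dz": 120, "dx": 215, "dy": -215, "spin": -32}
    - {"dz": 120, "dx": 250, "dy": -250, "spin": -32}
    - {"dz": 120, "dx": 285, "dy": -285, "spin": -32}
    - {"dz": 120, "dx": 320, "dy": -320, "spin": -32}
    - {"dz": 120, "dx": 350, "dy": -355, "spin": -32}
    - {"dz": 120, "dx": 370, "dy": -375, "spin": -32}
    - {"dz": 120, "dx": 370, "dy": -375, "spin": -32}
    - {"dz": 120, "dx": 370, "dy": -375, "spin": -32}
    - {"dz": 120, "dx": 370, "dy": -375, "spin": -32}

```text
validation failed for argument at $.ta...
```

```bash
python3 - <<'E'
from h import *
W=cal("wrist");o=sensors.get_obs();i=eyes.camera("wrist")[:,:,::-1];cv2.imwrite("pics/w1.png",i)
print(W[0],o["tcp_pos"],np.degrees(o["tcp_rot"]),o["joint_positions"])
for n,p in dict(knob=[.589,.184,.264],clip=[.659,.0895,.205],mark=[.53,.1687,.02]).items():print(n,proj(W,p))
E
```

```text
{'fx': 330.7852343982095, 'fy': 330.7852343982095, 'cx': 278.4523383995292, 'cy': 210.73357879170177, 'origin': array([0.14498888, 0.58750748, 0.38326828]), 'rotation': array([2.85223526, 0.00314365, 1.19804073])} [0.21824252 0.55822282 0.22188416] [-1.79903993e+02 -9.55406920e-03  1.58643499e+02] [ 1.08291587e+00  3.59444342e-01  1.51133138e+00 -2.81011753e-05
  1.27250063e+00 -1.15131061e-01]
knob [ 21.26291177 815.97625602]
clip [ 24.82666032 745.01404098]
mark [112.18149738 468.78850495]
```

View pics/w1.png

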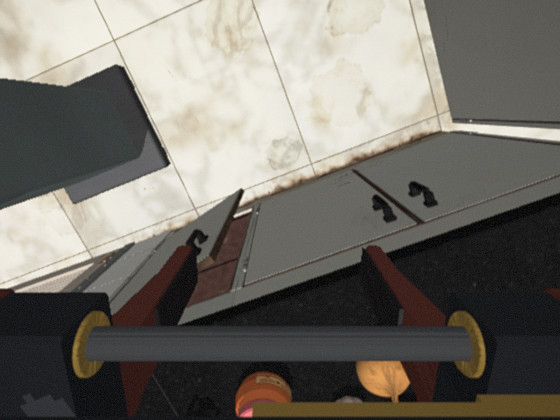

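The move was refused, probably because every row needs all its fields, so the wrist view only shows the start pose (floor and cabinet doors). I'll resend it in full.

arm_command:
  targets:
    - {"claw": 1, "dx": 10, "dy": -10, "dz": 40, "spin": 0}
    - {"claw": 1, "dx": 40, "dy": -40, "dz": 80, "spin": -4}
    - {"claw": 1, "dx": 75, "dy": -75, "dz": 110, "spin": -10}
    - {"claw": 1, "dx": 110, "dy": -110, "dz": 120, "spin": -16}
    - {"claw": 1, "dx": 145, "dy": -145, "dz": 120, "spin": -22}
    - {"claw": 1, "dx": 180, "dy": -180, "dz": 120, "spin": -28}
    - {"claw": 1, "dx": 215, "dy": -215, "dz": 120, "spin": -32}
    - {"claw": 1, "dx": 250, "dy": -250, "dz": 120, "spin": -32}
    - {"claw": 1, "dx": 285, "dy": -285, "dz": 120, "spin": -32}
    - {"claw": 1, "dx": 320, "dy": -320, "dz": 120, "spin": -32}
    - {"claw": 1, "dx": 350, "dy": -355, "dz": 120, "spin": -32}
    - {"claw": 1, "dx": 370, "dy": -375, "dz": 120, "spin": -32}
    - {"claw": 1, "dx": 370, "dy": -375, "dz": 120, "spin": -32}
    - {"claw": 1, "dx": 370, "dy": -375, "dz": 120, "spin": -32}
  newtons: 25

```text
clock: 1.55
tcp_pos: [0.5885, 0.1832, 0.3419]
tcp_rot: [-3.14, -0.001, 2.208]
contact_force: [-0.5, 0.2, 0.5]
grip_width: 0.0878
grip_force: 0.0
```

```bash
python3 - <<'E'
from h import *
W=cal("wrist");i=eyes.camera("wrist")[:,:,::-1];cv2.imwrite("pics/w2.png",i)
np.set_printoptions(precision=4,suppress=True)
print(W[1])
for n,p in dict(knob=[.589,.184,.264],clip=[.659,.0895,.205],mark=[.53,.1687,.02]).items():print(n,proj(W,p))
E
```

```text
[0.5417 0.2465 0.5034]
knob [280.1433 219.844 ]
clip [279.8003 310.237 ]
mark [240.687  152.3821]
```

View pics/w2.png

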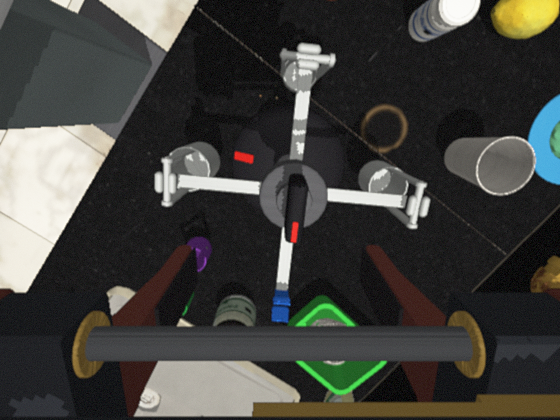

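Wrist view: the knob bar runs (297,175) to (293,243) with its red stripe towards the clip. The clip jaws are at (280,305), the red mark at (243,157), and the cup arms lie along (180,182) to (405,201).

```bash
python3 - <<'E'
from h import *
np.set_printoptions(precision=4,suppress=True)
W=cal("wrist");T=cal("top");S=cal("scene")
i=cv2.imread("pics/w2.png");h=cv2.cvtColor(i,cv2.COLOR_BGR2HSV)
def blobs(m):
    n,l,s,c=cv2.connectedComponentsWithStats(m.astype(np.uint8));return [(s[k][:4],s[k][4],c[k]) for k in range(1,n) if s[k][4]>40]
red=((h[...,0]<6)|(h[...,0]>174))&(h[...,1]>190)&(h[...,2]>150);red[240:,:][:, :200]=0
for b in blobs(red):print("red",b)
blue=(abs(h[...,0].astype(int)-112)<10)&(h[...,1]>150);
for b in blobs(blue):print("blue",b)
k1,k2=ray(W,(297,174),.264),ray(W,(293,243),.264)
print("knob",k1,k2,(k1+k2)/2,np.hypot(*(k2-k1)[:2]),np.degrees(np.arctan2(*(k2-k1)[1::-1])))
a,b=ray(W,(302,100),.19),ray(W,(281,285),.19);print("arm dir",np.degrees(np.arctan2(*(b-a)[1::-1])))
a,b=ray(W,(180,183),.19),ray(W,(405,202),.19);print("arm2 dir-90",np.degrees(np.arctan2(*(b-a)[1::-1])))
print("clip",ray(W,(280,305),.205),"mark",ray(W,(243,157),.02))
# hub / disc picture contrast
g=cv2.GaussianBlur(i,(5,5),0).max(2);print(g[120,225:370:6],g[150,225:370:6])
E
```

```text
red (array([234, 151,  20,  12], dtype=int32), np.int32(148), array([243.5405, 156.8986]))
red (array([291, 222,   7,  21], dtype=int32), np.int32(109), array([294.0367, 231.6697]))
blue (array([271, 290,  20,  34], dtype=int32), np.int32(539), array([280.5807, 306.7699]))
knob [0.5773 0.2204 0.264 ] [0.6078 0.1756 0.264 ] [0.5925 0.198  0.264 ] 0.05427744641870828 -55.751077384823134
arm dir -59.052361450517566
arm2 dir-90 31.69659458380092
clip [0.6551 0.0954 0.205 ] mark [0.536 0.166 0.02 ]
[ 17  20  17  18  20  29  28  31  33  32  32  33 167 164  43  39  36  26
  33  44  32  28  23  55  54] [ 27  30  73  41  42  44  46  47  41  29  28 120 181 152  47  47  44  43
  42  37  26  20  20  17  25]
```

```bash
cat > fit.py <<'E'
from h import *
from scipy.optimize import least_squares
np.set_printoptions(precision=4,suppress=True)
def cent(i,kind,box):
    h=cv2.cvtColor(i,cv2.COLOR_BGR2HSV).astype(int);x0,y0,x1,y1=box
    w=np.clip(((h[...,1]-110)/100.),0,1)*(h[...,2]>60)
    w*=((h[...,0]<10)|(h[...,0]>170)) if kind=="r" else (abs(h[...,0]-112)<14)
    w=w[y0:y1,x0:x1];Y,X=np.mgrid[y0:y1,x0:x1];return np.array([(w*X).sum(),(w*Y).sum()])/w.sum()
E
python3 - <<'E'
from fit import *
C=dict(w=cal("wrist"),t=cal("top"),s=cal("scene"))
I=dict(w=cv2.imread("pics/w2.png"),t=cv2.imread("pics/top0.png"),s=cv2.imread("pics/scene0.png"))
B=dict(w=[(285,215,305,250),(265,285,298,328),(228,146,262,168)],t=[(212,174,228,189),(243,155,262,173),(225,207,238,220)],s=[(243,157,258,164),(280,165,294,182),None])
obs=[]
for k in C:
    for j,b in enumerate(B[k]):
        if b: obs.append((k,j,cent(I[k],"rbr"[j],b)));print(k,j,obs[-1][2])
ks=list(C)
def model(p):
    ax,a,m,r0,zc,rm=p[:2],p[2],p[3],p[4],p[5],p[6]
    f=lambda r,t,z:np.r_[ax+r*np.array([np.cos(t),np.sin(t)]),z]
    return [f(r0,a,.264),f(.12,a,zc),f(rm,m,.02)]
def res(p):
    P=model(p);o=p[7:].reshape(3,3);r=[]
    for k,j,c in obs:
        r+=list((proj(C[k],P[j]+o[ks.index(k)])-c)/.7)
    return np.r_[r,(p[4]-.0165)/.004,(p[5]-.205)/.003,(p[6]-.07)/.01,p[7:]/.002]
s=least_squares(res,np.r_[.59,.19,-1.0,-2.9,.017,.205,.07,np.zeros(9)])
cov=np.linalg.inv(s.jac.T@s.jac)
print(s.x[:2],np.degrees(s.x[2:4]),s.x[4:7],"\n",s.x[7:].reshape(3,3),"\nsd",np.sqrt(np.diag(cov))[:4]*[1,1,57,57],s.fun[:2*len(obs)]*.7)
E
```

```text
w 0 [294.0677 231.8084]
w 1 [280.4351 306.7674]
w 2 [243.415  156.8622]
t 0 [219.2821 181.5472]
t 1 [252.1252 164.0474]
t 2 [nan nan]
s 0 [250.5672 160.5358]
s 1 [286.6919 172.8502]fit.py:8: RuntimeWarning: invalid value encountered in divide
  w=w[y0:y1,x0:x1];Y,X=np.mgrid[y0:y1,x0:x1];return np.array([(w*X).sum(),(w*Y).sum()])/w.sum()
Traceback (most recent call last):
ValueError: Residuals are not finite in the initial point.
```

```bash
cat >> fit.py <<'E'
def solve(C,obs,arms=None,rot=True):
    ks=list(C)
    def model(p):
        ax,a,m,r0,zc,rm=p[:2],p[2],p[3],p[4],p[5],p[6]
        f=lambda r,t,z:np.r_[ax+r*np.array([np.cos(t),np.sin(t)]),z]
        return [f(r0,a,.264),f(.12,a,zc),f(rm,m,.02)]
    def res(p):
        P=model(p);o=p[7:].reshape(-1,3);r=[]
        for k,j,c in obs: r+=list((proj(C[k],P[j]+o[ks.index(k)])-c)/.7)
        if arms: r+=[(np.degrees(p[2])-arms)/1.5]
        return np.r_[r,(p[4]-.0165)/.004,(p[5]-.205)/.003,(p[6]-.07)/.01,p[7:]/.002]
    s=least_squares(res,np.r_[.59,.19,np.radians(arms or -60),-2.9,.017,.205,.07,np.zeros(3*len(ks))])
    cov=np.linalg.inv(s.jac.T@s.jac)
    print("axis",s.x[:2],"head,mark deg",np.degrees(s.x[2:4]),s.x[4:7],"\n",s.x[7:].reshape(-1,3),"\nsd",np.sqrt(np.diag(cov))[:4]*[1,1,57,57],s.fun[:2*len(obs)]*.7)
    return s.x
E
python3 - <<'E'
from fit import *
C=dict(w=cal("wrist"),t=cal("top"),s=cal("scene"))
obs=[("w",0,[294.07,231.8]),("w",1,[280.4,306.8]),("w",2,[243.4,156.9]),("t",0,[219.3,181.5]),("t",1,[252.1,164]),("t",2,[231.2,213]),("s",0,[250.6,160.5]),("s",1,[286.7,172.9])]
solve(C,obs,-58.7)
E
```

```text
axis [0.5962 0.1937] head,mark deg [ -58.7876 -155.2873] [0.0137 0.203  0.0668] 
 [[ 0.0001  0.0009 -0.0017]
 [-0.0014  0.0008  0.0001]
 [ 0.0013 -0.0017  0.0003]] 
sd [0.0016 0.0016 0.4503 1.3684] [-0.0269  0.1855  0.1501  0.2843 -0.269  -0.5506 -0.0211 -0.154  -0.2871
  0.7435  0.64   -1.2145 -0.4736  0.1478 -0.2738  0.0369]
```

Axis at (0.596, 0.194), head direction −58.8°, mark −155.3°, so the turn is about −96°. Next: descend and grip the knob.

arm_command:
  targets:
    - {"claw": 1, "dx": 7, "dy": 10, "dz": -20, "spin": -5.3}
    - {"claw": 1, "dx": 7, "dy": 10, "dz": -55, "spin": -5.3}
    - {"claw": 1, "dx": 7, "dy": 10, "dz": -85, "spin": -5.3}
    - {"claw": 1, "dx": 7, "dy": 10, "dz": -108, "spin": -5.3}
    - {"claw": 0.4, "dx": 7, "dy": 10, "dz": -108, "spin": -5.3}
    - {"claw": 0.1, "dx": 7, "dy": 10, "dz": -108, "spin": -5.3}
    - {"claw": 0, "dx": 7, "dy": 10, "dz": -108, "spin": -5.3}
    - {"claw": 0, "dx": 7, "dy": 10, "dz": -108, "spin": -5.3}
    - {"claw": 0, "dx": 7, "dy": 10, "dz": -108, "spin": -5.3}
    - {"claw": 0, "dx": 7, "dy": 10, "dz": -108, "spin": -5.3}
  newtons: 25

```text
clock: 2.6
tcp_pos: [0.5959, 0.1938, 0.2354]
tcp_rot: [3.141, 0.0, 2.118]
contact_force: [-0.3, 0.0, -0.4]
grip_width: 0.0434
grip_force: 0.0
```

arm_command:
  targets:
    - {"claw": 0, "dx": 0, "dy": 0, "dz": 0, "spin": 0}
    - {"claw": 0, "dx": 0, "dy": 0, "dz": 0, "spin": 0}
    - {"claw": 0, "dx": 0, "dy": 0, "dz": 0, "spin": 0}
    - {"claw": 0, "dx": 0, "dy": 0, "dz": 0, "spin": 0}
    - {"claw": 0, "dx": 0, "dy": 0, "dz": 0, "spin": 0}
  newtons: 25

```text
clock: 3.1
tcp_pos: [0.5967, 0.1944, 0.2346]
tcp_rot: [3.139, -0.0, 2.117]
contact_force: [4.9, 2.5, -2.0]
grip_width: 0.0139
grip_force: 25.0
```

arm_command:
  targets:
    - {"claw": 0, "dx": 1, "dy": 0.6, "dz": 0, "spin": -4}
    - {"claw": 0, "dx": 1, "dy": 0.6, "dz": 0, "spin": -10}
    - {"claw": 0, "dx": 1, "dy": 0.6, "dz": 0, "spin": -16}
    - {"claw": 0, "dx": 1, "dy": 0.6, "dz": 0, "spin": -22}
    - {"claw": 0, "dx": 1, "dy": 0.6, "dz": 0, "spin": -28}
    - {"claw": 0, "dx": 1, "dy": 0.6, "dz": 0, "spin": -34}
    - {"claw": 0, "dx": 1, "dy": 0.6, "dz": 0, "spin": -40}
    - {"claw": 0, "dx": 1, "dy": 0.6, "dz": 0, "spin": -46}
    - {"claw": 0, "dx": 1, "dy": 0.6, "dz": 0, "spin": -52}
    - {"claw": 0, "dx": 1, "dy": 0.6, "dz": 0, "spin": -58}
    - {"claw": 0, "dx": 1, "dy": 0.6, "dz": 0, "spin": -64}
    - {"claw": 0, "dx": 1, "dy": 0.6, "dz": 0, "spin": -70}
    - {"claw": 0, "dx": 1, "dy": 0.6, "dz": 0, "spin": -76}
    - {"claw": 0, "dx": 1, "dy": 0.6, "dz": 0, "spin": -82}
    - {"claw": 0, "dx": 1, "dy": 0.6, "dz": 0, "spin": -88}
    - {"claw": 0, "dx": 1, "dy": 0.6, "dz": 0, "spin": -93}
    - {"claw": 0, "dx": 1, "dy": 0.6, "dz": 0, "spin": -96}
    - {"claw": 0, "dx": 1, "dy": 0.6, "dz": 0, "spin": -96}
    - {"claw": 0, "dx": 1, "dy": 0.6, "dz": 0, "spin": -96}
  newtons: 25

```text
clock: 5.0
tcp_pos: [0.5966, 0.1944, 0.2346]
tcp_rot: [-3.141, -0.0, 0.444]
contact_force: [0.7, 0.7, 0.7]
grip_width: 0.0137
grip_force: 25.0
```

```bash
python3 - <<'E'
from h import *
W=cal("wrist");a=eyes.camera("wrist")[:,:,::-1];t=eyes.camera("top")[:,:,::-1];s=eyes.camera("scene")[:,:,::-1]
for n,i in zip("wts",(a,t,s)):cv2.imwrite(f"pics/r1{n}.png",i)
a2=cv2.resize(a,(480,360));t2=cv2.resize(t[140:260,160:280],(320,320),interpolation=cv2.INTER_CUBIC)
im=np.zeros((600,800,3),np.uint8);im[:360,:480]=a2;im[:320,480:]=t2
im[360:,:360]=cv2.resize(s[140:260,170:350],(360,240));cv2.imwrite("pics/r1.png",im)
o=sensors.get_obs();print(o["tcp_pos"],np.degrees(o["tcp_rot"]),o["contact_force"],o["torque"])
E
```

```text
[0.5965914  0.1943966  0.23458413] [-1.79990449e+02 -6.54100401e-03  2.53825741e+01] [ 1.14127998  0.50209322 -1.37305956] [ 0.05475219 -0.05000646 -0.07150845]
```

View pics/r1.png

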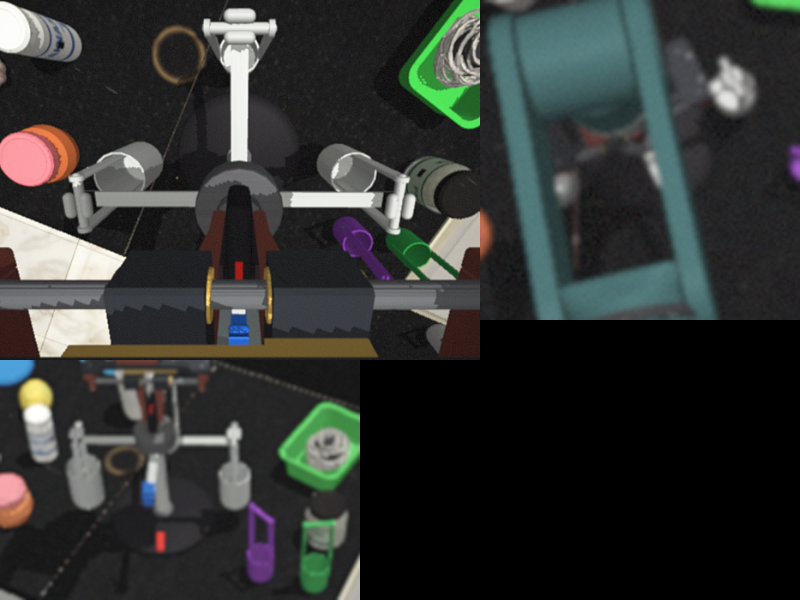

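The rack has turned. Scene inset: the blue clip is at inset (147,492) and the red mark at (160,541). I'll check the remaining angle between them, using the now felt axis position (0.5966, 0.1944).

```bash
cat > ang.py <<'E'
from fit import *
def ang(sp,name="scene",bb=(205,170,275,225),mb=(235,215,270,250)):
    """head and mark angles about the felt axis from one picture"""
    S=cal(name);b=cent(sp,"b",bb);m=cent(sp,"r",mb);A=np.array([.5966,.1944]);print("px",b,m)
    f=lambda p:np.r_[proj(S,np.r_[A+.12*np.array([np.cos(p[0]),np.sin(p[0])]),.204]+np.r_[p[3:6]])-b,
       proj(S,np.r_[A+p[2]*np.array([np.cos(p[1]),np.sin(p[1])]),.02]+np.r_[p[3:6]])-m,(p[2]-.07)/.003,p[3:6]/.002]
    s=least_squares(f,[-2.7,-2.7,.07,0,0,0]);print("clip,mark deg",np.degrees(s.x[:2]),s.x[2:],"\nsd",57*np.sqrt(np.diag(np.linalg.inv(s.jac.T@s.jac)))[:2],s.fun[:4])
E
python3 - <<'E'
from ang import *
ang(cv2.imread("pics/r1s.png"))
w=cv2.imread("pics/w2.png")
E
```

```text
px [243.2996 206.7008] [249.6553 230.0867]
clip,mark deg [-154.2127 -152.025 ] [ 0.0683 -0.0005 -0.0002 -0.0005] 
sd [1.6656 3.1686] [ 0.0031 -1.2368  0.0202  0.7659]
```

The felt and seen angles agree for the clip (−154.4°), but the mark is uncertain (−152 to −155°). I'll release, rise and look with a swung wrist camera.

arm_command:
  targets:
    - {"claw": 0.3, "dx": 0, "dy": 0, "dz": 0, "spin": 0}
    - {"claw": 0.4, "dx": 0, "dy": 0, "dz": 0, "spin": 0}
    - {"claw": 0.5, "dx": 0, "dy": 0, "dz": 0, "spin": 0}
    - {"claw": 0.5, "dx": 0, "dy": 0, "dz": 20, "spin": 0}
    - {"claw": 0.6, "dx": 0, "dy": 0, "dz": 50, "spin": 0}
    - {"claw": 1, "dx": 0, "dy": 0, "dz": 80, "spin": -7}
    - {"claw": 1, "dx": 0, "dy": 0, "dz": 105, "spin": -14}
    - {"claw": 1, "dx": 0, "dy": 0, "dz": 110, "spin": -21}
    - {"claw": 1, "dx": 0, "dy": 0, "dz": 110, "spin": -28}
    - {"claw": 1, "dx": 0, "dy": 0, "dz": 110, "spin": -35}
    - {"claw": 1, "dx": 0, "dy": 0, "dz": 110, "spin": -40}
    - {"claw": 1, "dx": 0, "dy": 0, "dz": 110, "spin": -40}
    - {"claw": 1, "dx": 0, "dy": 0, "dz": 110, "spin": -40}
    - {"claw": 1, "dx": 0, "dy": 0, "dz": 110, "spin": -40}

```text
clock: 6.55
tcp_pos: [0.5965, 0.1943, 0.3446]
tcp_rot: [3.142, 0.0, -0.254]
contact_force: [0.2, 0.4, 0.4]
grip_width: 0.0876
grip_force: 0.0
```

```bash
python3 - <<'E'
from h import *
W=cal("wrist");a=eyes.camera("wrist")[:,:,::-1];cv2.imwrite("pics/w3.png",a)
print(W[0]);s=eyes.camera("scene")[:,:,::-1];cv2.imwrite("pics/s3.png",s)
A=np.array([.5966,.1944,0])
for t in(-150,-155,-160):
    u=np.array([np.cos(np.radians(t)),np.sin(np.radians(t)),0])
    print(t,proj(W,A+.12*u+[0,0,.205]),proj(W,A+.068*u+[0,0,.02]),proj(W,A+.0165*u+[0,0,.264]))
E
```

```text
{'fx': 330.7852343982095, 'fy': 330.7852343982095, 'cx': 278.4523383995292, 'cy': 210.73357879170177, 'origin': array([0.67167369, 0.17521069, 0.50592644]), 'rotation': array([ 2.85335314e+00, -1.55398363e-03, -1.82480261e+00])}
-150 [361.41468048 280.54387151] [309.5978409  199.25902253] [293.22360335 232.31170685]
-155 [353.29588503 286.73646538] [306.63086586 201.79185493] [291.83554006 233.47648538]
-160 [344.74376455 292.24636604] [303.46647143 204.06090292] [290.34911144 234.52232531]
```

View pics/w3.png

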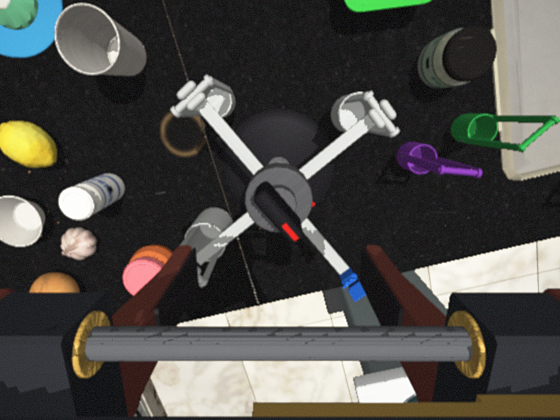

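Wrist view: the clip is at (351,285), about −155.5°. The mark only peeks out at (313,204) beside the hub. I'll pin the mark's angle down by combining the earlier unobstructed wrist view with the felt axis.

```bash
python3 - <<'E'
from ang import *
S=cal("scene");T=cal("top");W3=cal("wrist");o=sensors.get_obs()
def w_at(p,rot):   # wrist camera for another tool pose
    Rt=R.from_euler("xyz",o["tcp_rot"]).as_matrix();R2=R.from_euler("xyz",rot).as_matrix()
    return W3[0],np.array(p)+R2@Rt.T@(W3[1]-o["tcp_pos"]),R2@Rt.T@W3[2]
W2=w_at([.5885,.1832,.3419],[-3.14,-.001,2.208]);print("check",W2[1])
s3=cv2.imread("pics/s3.png");bs,ms=cent(s3,"b",(205,170,275,225)),cent(s3,"r",(235,215,270,250))
w3=cv2.imread("pics/w3.png");bw=cent(w3,"b",(335,265,370,305));print(bs,ms,bw)
A=np.array([.5966,.1944]);H0=np.radians(96)
# params: head, mark, rm, zc, r0, cam biases w,s,t ; axis
def P(r,t,z,A): return np.r_[A+r*np.array([np.cos(t),np.sin(t)]),z]
def res(p):
    h,m,rm,zc,r0=p[:5];ax=p[5:7];b=p[7:].reshape(4,3)
    q=[(W2,P(r0,h+H0,.264,ax),[294.07,231.8],0),(W2,P(.12,h+H0,zc,ax),[280.4,306.8],0),(W2,P(rm,m,.02,ax),[243.4,156.9],0),
       (W3,P(.12,h,zc,ax),bw,3),(S,P(.12,h,zc,ax),bs,1),(S,P(rm,m,.02,ax),ms,1),(T,P(r0,h+H0,.264,ax),[219.3,181.5],2),(T,P(.12,h+H0,zc,ax),[252.1,164],2),(T,P(rm,m,.02,ax),[231.2,213],2),
       (S,P(r0,h+H0,.264,ax),[250.6,160.5],1),(S,P(.12,h+H0,zc,ax),[286.7,172.9],1)]
    return np.r_[np.concatenate([(proj(c,x+b[k])-y)/.6 for c,x,y,k in q]),(rm-.07)/.01,(zc-.205)/.003,(r0-.0165)/.003,(ax-A)/.0006,(h-np.radians(-154.6))/.015,p[7:]/.0015]
s=least_squares(res,np.r_[-2.7,-2.7,.07,.205,.0165,A,np.zeros(12)])
print(np.degrees(s.x[:2]),s.x[2:7],"sd",57.3*np.sqrt(np.diag(np.linalg.inv(s.jac.T@s.jac)))[:2]);print(s.x[7:].reshape(4,3));print(s.fun[:22].reshape(-1,2)*.6)
E
```

```text
check [0.5424 0.2453 0.5033]
[243.2787 206.6549] [249.7899 230.1533] [352.4415 284.4816]
[-154.8511 -154.9195] [0.0662 0.2021 0.0141 0.5966 0.1942] sd [0.2993 0.8733]
[[ 0.0004 -0.0002 -0.0004]
 [ 0.0006 -0.0019 -0.0002]
 [-0.0017  0.0005  0.0001]
 [ 0.0005  0.0005 -0.0004]]
[[ 0.057   0.166 ]
 [ 0.1492 -0.0033]
 [-0.3666 -0.3798]
 [ 0.1     0.0806]
 [ 0.3475 -0.891 ]
 [-0.478   0.0817]
 [ 0.0233 -0.2732]
 [-0.3459  0.8015]
 [ 0.5923 -1.4718]
 [-0.4488  0.2789]
 [-0.4007  0.4154]]
```

The head (−154.85°) and mark (−154.9° ± 0.9°) are aligned. On to the dipper.

arm_command:
  targets:
    - {"claw": 1, "dx": -8, "dy": -20, "dz": 0, "spin": 0}
    - {"claw": 1, "dx": -20, "dy": -60, "dz": 0, "spin": 0}
    - {"claw": 1, "dx": -33, "dy": -105, "dz": 0, "spin": -1}
    - {"claw": 1, "dx": -47, "dy": -150, "dz": 0, "spin": -1}
    - {"claw": 1, "dx": -61, "dy": -195, "dz": 0, "spin": -1}
    - {"claw": 1, "dx": -75, "dy": -240, "dz": 0, "spin": -1}
    - {"claw": 1, "dx": -89, "dy": -285, "dz": -10, "spin": -1}
    - {"claw": 1, "dx": -103, "dy": -330, "dz": -25, "spin": -1}
    - {"claw": 1, "dx": -117, "dy": -375, "dz": -40, "spin": -1}
    - {"claw": 1, "dx": -130, "dy": -415, "dz": -55, "spin": -1}
    - {"claw": 1, "dx": -138, "dy": -440, "dz": -55, "spin": -1}
    - {"claw": 1, "dx": -138, "dy": -447, "dz": -55, "spin": -1}
    - {"claw": 1, "dx": -138, "dy": -447, "dz": -55, "spin": -1}
    - {"claw": 1, "dx": -138, "dy": -447, "dz": -55, "spin": -1}
    - {"claw": 1, "dx": -138, "dy": -447, "dz": -55, "spin": -1}

```text
clock: 8.15
tcp_pos: [0.4591, -0.2514, 0.2899]
tcp_rot: [-3.141, -0.0, -0.272]
contact_force: [-0.1, -0.5, 0.1]
grip_width: 0.088
grip_force: 0.0
```

```bash
python3 - <<'E'
from h import *
W=cal("wrist");a=eyes.camera("wrist")[:,:,::-1];cv2.imwrite("pics/w4.png",a)
for p in([.464,-.232,.147],[.452,-.274,.147],[.458,-.253,0]):print(proj(W,p))
E
```

```text
[257.30861315 198.54773453]
[303.32485677 198.83574901]
[279.61608008 172.10444279]
```

View pics/w4.png

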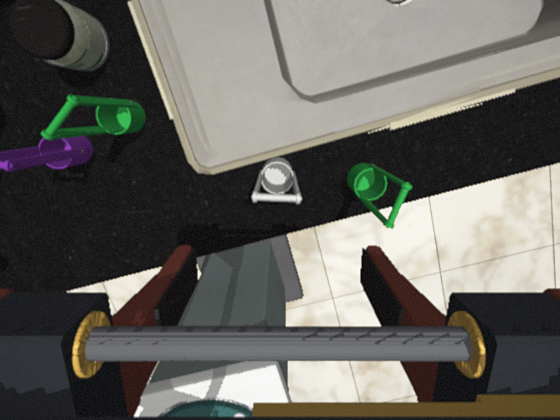

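The wrist view shows the dipper, with its bar from about (253,199) to (300,200) and the cup mouth at (277,177). The green look-alike at (370,185) is clear of the fingers.

```bash
python3 - <<'E'
from h import *
np.set_printoptions(precision=4,suppress=True)
W=cal("wrist");i=cv2.imread("pics/w4.png");g=cv2.cvtColor(i,cv2.COLOR_BGR2GRAY)
print(g[190:208,246:308:3])
m=(g[194:206,248:306]>120);Y,X=np.nonzero(m);X+=248;Y+=194
f=np.polyfit(X,Y,1);x0,x1=X.min(),X.max();print(x0,x1,f)
a,b=[ray(W,(x,np.polyval(f,x)),.147) for x in(x0,x1)]
print(a,b,(a+b)/2,np.hypot(*(a-b)[:2]),np.degrees(np.arctan2(*(a-b)[1::-1])),sensors.get_obs()["tcp_pos"],np.degrees(sensors.get_obs()["tcp_rot"]))
E
```

```text
[[ 26  36  26 126  87  21  28 183 137 120 118 114 110 114  74  25  73 124
   29  22  24]
 [ 30  20  50 141  82  22  13 116 177 134 117 127 151  96  34  23  74 117
   43  23  31]
 [ 35  19  76 176 100  52  38  50 170 177 127 165 198  56  16  22  68 119
   69  27  21]
 [ 26  22 101 195 156 118 112  89 127 165 160 163 162  52  43  41  63 142
   96  29  18]
 [ 30   5 135 212 192 183 178 169 161 172 178 173 159 123 111 107  98 176
  115  30  27]
 [ 33  14 176 228 222 217 215 213 207 203 200 195 193 183 178 173 169 201
  142  29  20]
 [ 43  16 199 234 235 234 235 233 232 228 225 224 222 219 218 213 213 223
  183  22  25]
 [ 45  12 200 231 232 234 237 238 237 239 238 238 235 234 234 235 235 232
  217  18  33]
 [ 34  14 177 220 218 221 226 231 230 229 228 230 231 232 237 234 240 232
  232  24  25]
 [ 26   9 141 209 180 192 196 199 205 206 211 217 217 223 227 208 230 223
  218  23  23]
 [ 21  11 109 186 115 124 137 142 159 171 172 178 185 187 195 185 203 211
  191  24  30]
 [ 25  18  84 158  49  56  68  75  92 101 107 112 116 123 138 139 152 197
  141  18  27]
 [ 20  19  45  94  15  20  26  23  33  41  37  45  48  54  67  73  83 178
   98  25  21]
 [ 15  21  21  37  12  18  11  17   2   9   6  23  22  23  27  33  34 130
   70  23  28]
 [ 20  20  22  22  24  23  20  29  15  18  13  22  22  28  19  16  21  72
   37  27  18]
 [ 25  29  23  23  33  27  29  28  28  24  30  30  31  18  24  27  19  26
   24  26  29]
 [ 23  29  22  28  29  34  26  28  32  33  27  26  28  26  26  25  27  21
   22  29  37]
 [ 26  27  27  24  30  32  27  25  27  26  26  28  27  25  30  25  23  29
   21  26  28]]
252 301 [  0.0279 189.6944]
[ 0.467  -0.2277  0.147 ] [ 0.4533 -0.2721  0.147 ] [ 0.4601 -0.2499  0.147 ] 0.046471658357784884 72.78519984568159 [ 0.459  -0.2514  0.2899] [-179.9817   -0.0257  -15.5528]
```

arm_command:
  targets:
    - {"claw": 1, "dx": 1, "dy": 1.5, "dz": -30, "spin": -1.6}
    - {"claw": 1, "dx": 1, "dy": 1.5, "dz": -65, "spin": -1.6}
    - {"claw": 1, "dx": 1, "dy": 1.5, "dz": -100, "spin": -1.6}
    - {"claw": 1, "dx": 1, "dy": 1.5, "dz": -130, "spin": -1.6}
    - {"claw": 1, "dx": 1, "dy": 1.5, "dz": -155, "spin": -1.6}
    - {"claw": 1, "dx": 1, "dy": 1.5, "dz": -172, "spin": -1.6}
    - {"claw": 1, "dx": 1, "dy": 1.5, "dz": -180, "spin": -1.6}
    - {"claw": 0.7, "dx": 1, "dy": 1.5, "dz": -180, "spin": -1.6}
    - {"claw": 0.55, "dx": 1, "dy": 1.5, "dz": -180, "spin": -1.6}
    - {"claw": 0.4, "dx": 1, "dy": 1.5, "dz": -180, "spin": -1.6}
    - {"claw": 0.4, "dx": 1, "dy": 1.5, "dz": -180, "spin": -1.6}
    - {"claw": 0.4, "dx": 1, "dy": 1.5, "dz": -180, "spin": -1.6}
    - {"claw": 0.4, "dx": 1, "dy": 1.5, "dz": -180, "spin": -1.6}
    - {"claw": 0.4, "dx": 1, "dy": 1.5, "dz": -180, "spin": -1.6}
  newtons: 30

```text
clock: 9.6
tcp_pos: [0.4598, -0.2513, 0.1101]
tcp_rot: [-3.142, -0.001, -0.301]
contact_force: [0.0, 0.0, 3.8]
grip_width: 0.0452
grip_force: 30.0
```

Gripped (45 mm at 30 N). Next: lift and carry to a point outside the clip, turning the bar tangential.

arm_command:
  targets:
    - {"claw": 0.4, "dx": 0, "dy": 0, "dz": 15, "spin": 0}
    - {"claw": 0.4, "dx": 0, "dy": 0, "dz": 45, "spin": 0}
    - {"claw": 0.4, "dx": 0, "dy": 0, "dz": 85, "spin": 0}
    - {"claw": 0.4, "dx": 0, "dy": 5, "dz": 125, "spin": 0}
    - {"claw": 0.4, "dx": -2, "dy": 20, "dz": 155, "spin": 2}
    - {"claw": 0.4, "dx": -5, "dy": 50, "dz": 165, "spin": 6}
    - {"claw": 0.4, "dx": -9, "dy": 90, "dz": 165, "spin": 11}
    - {"claw": 0.4, "dx": -13, "dy": 130, "dz": 165, "spin": 16}
    - {"claw": 0.4, "dx": -17, "dy": 170, "dz": 165, "spin": 21}
    - {"claw": 0.4, "dx": -21, "dy": 210, "dz": 165, "spin": 26}
    - {"claw": 0.4, "dx": -25, "dy": 250, "dz": 165, "spin": 31}
    - {"claw": 0.4, "dx": -29, "dy": 290, "dz": 165, "spin": 36}
    - {"claw": 0.4, "dx": -32, "dy": 325, "dz": 165, "spin": 40}
    - {"claw": 0.4, "dx": -34, "dy": 350, "dz": 165, "spin": 42.3}
    - {"claw": 0.4, "dx": -35, "dy": 365, "dz": 165, "spin": 42.3}
    - {"claw": 0.4, "dx": -35, "dy": 365, "dz": 165, "spin": 42.3}
    - {"claw": 0.4, "dx": -35, "dy": 365, "dz": 165, "spin": 42.3}
    - {"claw": 0.4, "dx": -35, "dy": 365, "dz": 165, "spin": 42.3}
  newtons: 30

```text
clock: 11.4
tcp_pos: [0.4245, 0.1131, 0.2745]
tcp_rot: [3.141, 0.0, 0.436]
contact_force: [-0.1, -0.6, -0.3]
grip_width: 0.0455
grip_force: 30.0
```

```bash
python3 - <<'E'
from h import *
np.set_printoptions(precision=4,suppress=True)
o=sensors.get_obs();print(o["tcp_pos"],np.degrees(o["tcp_rot"]),o["contact_force"],o["torque"],o["grip_width"])
W=cal("wrist");a=eyes.camera("wrist")[:,:,::-1].copy();cv2.imwrite("pics/w5.png",a)
T=cal("top");t=eyes.camera("top")[:,:,::-1];s=eyes.camera("scene")[:,:,::-1];cv2.imwrite("pics/s5.png",s);cv2.imwrite("pics/t5.png",t)
tcp=o["tcp_pos"];print("bar px",proj(W,tcp+[0,0,.037]))
for d in(0,.147):print("scene pred cup bottom/bar",proj(cal("scene"),tcp+[0,0,.037-d]))
im=np.zeros((600,800,3),np.uint8);im[:420,:560]=a;im[420:,:300]=cv2.resize(s[130:250,170:370],(300,180));im[400:,310:]=cv2.resize(s[140:220,190:340],(490,200))
im[:240,560:]=cv2.resize(t[140:240,170:270],(240,240));cv2.imwrite("pics/w5v.png",im)
E
```

```text
[0.4245 0.1131 0.2745] [179.9897   0.0248  25.0002] [-0.1289 -0.614  -0.3175] [-0.0015  0.1674 -0.0018] 0.045529634593269475
bar px [279.6262 302.5991]
scene pred cup bottom/bar [237.5525 198.4139]
scene pred cup bottom/bar [242.0449 233.0782]
```

View pics/w5v.png

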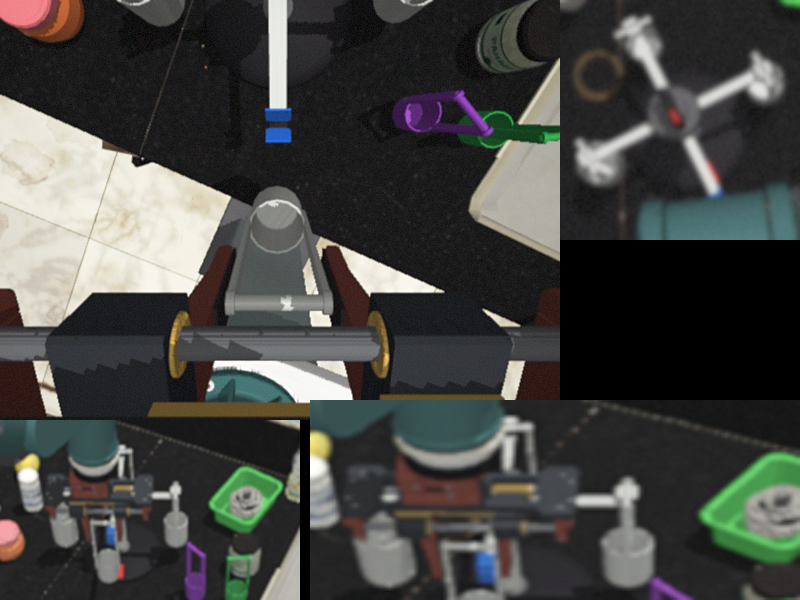

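The combined view shows the bar at wrist (279,302), exactly where predicted. The clip jaws are at (278,126), straight ahead, and the cup hangs between the fingers at (276,225).

```bash
python3 - <<'E'
from fit import *
W=cal("wrist");w=cv2.imread("pics/w5.png");b=cent(w,"b",(255,100,300,150))
h=cv2.cvtColor(w,cv2.COLOR_BGR2HSV);print(b,h[104:148,278,1],"pred clip",proj(W,[.488,.1432,.202]),proj(W,[.488,.1432,.205]))
print("clip from blue",ray(W,b,.203),"expected",.488,.1432)
o=sensors.get_obs()["tcp_pos"];print("cup mouth pred",proj(W,o+[0,0,.037-.097]),"bottom",proj(W,o+[0,0,.037-.147]))
E
```

```text
[277.7822 125.6182] [  3   4   8   7  71 165 202 207 213 200 193 211 208 203 212 203 203 200
 105  30  11  11  56 163 201 201 207 206 216 209 206 206 207 209 211 206
 204 208 193 132  70  49  43  35] pred clip [278.1208 124.1695] [278.1238 124.3231]
clip from blue [0.4871 0.143  0.203 ] expected 0.488 0.1432
cup mouth pred [278.9595 227.0744] bottom [278.7776 207.58  ]
```

Clip confirmed at about (0.4878, 0.1432). Next: lower outside it, then slide in with the bar above the jaws.

arm_command:
  targets:
    - {"claw": 0.4, "dx": 0, "dy": 0, "dz": -20, "spin": 0}
    - {"claw": 0.4, "dx": 0, "dy": 0, "dz": -50, "spin": 0}
    - {"claw": 0.4, "dx": 0, "dy": 0, "dz": -75, "spin": 0}
    - {"claw": 0.4, "dx": 0, "dy": 0, "dz": -84, "spin": 0}
    - {"claw": 0.4, "dx": 8, "dy": 4, "dz": -84, "spin": 0}
    - {"claw": 0.4, "dx": 20, "dy": 9.5, "dz": -84, "spin": 0}
    - {"claw": 0.4, "dx": 34, "dy": 16, "dz": -84, "spin": 0}
    - {"claw": 0.4, "dx": 48, "dy": 23, "dz": -84, "spin": 0}
    - {"claw": 0.4, "dx": 58, "dy": 27.5, "dz": -84, "spin": 0}
    - {"claw": 0.4, "dx": 63.3, "dy": 30, "dz": -84, "spin": 0}
    - {"claw": 0.4, "dx": 63.3, "dy": 30, "dz": -84, "spin": 0}
    - {"claw": 0.4, "dx": 63.3, "dy": 30, "dz": -84, "spin": 0}
    - {"claw": 0.4, "dx": 63.3, "dy": 30, "dz": -84, "spin": 0}
  newtons: 30

```text
clock: 12.85
tcp_pos: [0.4871, 0.1437, 0.1906]
tcp_rot: [-3.141, 0.001, 0.437]
contact_force: [-0.5, -0.8, -0.5]
grip_width: 0.0453
grip_force: 30.0
```

```bash
python3 - <<'E'
from h import *
np.set_printoptions(precision=4,suppress=True)
for k in range(5):
    o=sensors.get_obs();print(o["tcp_pos"],np.degrees(o["tcp_rot"][2]),o["contact_force"],o["torque"])
    eyes.camera("scene")
E
```

```text
[0.4871 0.1437 0.1906] 25.038958160103164 [-0.5449 -0.794  -0.5466] [-0.1138  0.12    0.0182]
[0.4872 0.1437 0.1906] 25.03573522629168 [ 0.1376 -0.1196 -1.3339] [-0.0369  0.1402 -0.0178]
[0.4873 0.1437 0.1906] 25.028417968701827 [-0.1985  0.3184 -0.1945] [-0.0486  0.1142  0.026 ]
[0.4874 0.1437 0.1907] 25.031782742552977 [-0.1173  1.5921  0.1375] [-0.0228  0.1259  0.0487]
[0.4875 0.1437 0.1907] 25.026725492269456 [-0.2936  0.0452 -0.3653] [-0.0251  0.1177 -0.0128]
```

arm_command:
  targets:
    - {"claw": 0.4, "dx": 0, "dy": -0.4, "dz": -3, "spin": 0}
    - {"claw": 0.4, "dx": 0, "dy": -0.4, "dz": -7, "spin": 0}
    - {"claw": 0.4, "dx": 0, "dy": -0.4, "dz": -11, "spin": 0}
    - {"claw": 0.4, "dx": 0, "dy": -0.4, "dz": -15, "spin": 0}
    - {"claw": 0.4, "dx": 0, "dy": -0.4, "dz": -18, "spin": 0}
    - {"claw": 0.4, "dx": 0, "dy": -0.4, "dz": -20, "spin": 0}
    - {"claw": 0.4, "dx": 0, "dy": -0.4, "dz": -20, "spin": 0}
    - {"claw": 0.4, "dx": 0, "dy": -0.4, "dz": -20, "spin": 0}
  newtons: 30

```text
clock: 13.9
tcp_pos: [0.4879, 0.1435, 0.1706]
tcp_rot: [-3.141, -0.0, 0.437]
contact_force: [0.6, 1.0, -0.9]
grip_width: 0.0452
grip_force: 30.0
```

arm_command:
  targets:
    - {"claw": 0.4, "dx": 0, "dy": 0, "dz": -1, "spin": 0}
    - {"claw": 0.4, "dx": 0, "dy": 0, "dz": -2, "spin": 0}
    - {"claw": 0.4, "dx": 0, "dy": 0, "dz": -3, "spin": 0}
    - {"claw": 0.4, "dx": 0, "dy": 0, "dz": -4, "spin": 0}
    - {"claw": 0.4, "dx": 0, "dy": 0, "dz": -4, "spin": 0}
  newtons: 30

```text
clock: 14.4
tcp_pos: [0.4877, 0.1434, 0.1665]
tcp_rot: [-3.141, 0.0, 0.437]
contact_force: [-0.6, -0.8, -0.8]
grip_width: 0.0456
grip_force: 30.0
```

arm_command:
  targets:
    - {"claw": 0.4, "dx": 0, "dy": 0, "dz": -1, "spin": 0}
    - {"claw": 0.4, "dx": 0, "dy": 0, "dz": -2, "spin": 0}
    - {"claw": 0.4, "dx": 0, "dy": 0, "dz": -2, "spin": 0}
    - {"claw": 0.4, "dx": 0, "dy": 0, "dz": -2, "spin": 0}
  newtons: 30

```text
clock: 14.8
tcp_pos: [0.4876, 0.1434, 0.1646]
tcp_rot: [-3.141, 0.0, 0.437]
contact_force: [-0.8, -0.4, 0.1]
grip_width: 0.0452
grip_force: 30.0
```

arm_command:
  targets:
    - {"claw": 0.4, "dx": 0, "dy": 0, "dz": -1, "spin": 0}
    - {"claw": 0.4, "dx": 0, "dy": 0, "dz": -2, "spin": 0}
    - {"claw": 0.4, "dx": 0, "dy": 0, "dz": -2, "spin": 0}
    - {"claw": 0.4, "dx": 0, "dy": 0, "dz": -2, "spin": 0}
  newtons: 30

```text
clock: 15.2
tcp_pos: [0.4876, 0.1434, 0.1626]
tcp_rot: [-3.141, 0.0, 0.437]
contact_force: [-1.3, -1.0, 1.4]
grip_width: 0.0451
grip_force: 30.0
```

arm_command:
  targets:
    - {"claw": 0.4, "dx": 0, "dy": 0, "dz": -1, "spin": 0}
    - {"claw": 0.4, "dx": 0, "dy": 0, "dz": -2, "spin": 0}
    - {"claw": 0.4, "dx": 0, "dy": 0, "dz": -2, "spin": 0}
    - {"claw": 0.4, "dx": 0, "dy": 0, "dz": -2, "spin": 0}
  newtons: 30

```text
clock: 15.6
tcp_pos: [0.4877, 0.1434, 0.1606]
tcp_rot: [-3.141, 0.0, 0.437]
contact_force: [-2.1, -0.5, 3.0]
grip_width: 0.0454
grip_force: 30.0
```

arm_command:
  targets:
    - {"claw": 0.4, "dx": 0, "dy": 0, "dz": -1, "spin": 0}
    - {"claw": 0.4, "dx": 0, "dy": 0, "dz": -2, "spin": 0}
    - {"claw": 0.4, "dx": 0, "dy": 0, "dz": -2, "spin": 0}
    - {"claw": 0.4, "dx": 0, "dy": 0, "dz": -2, "spin": 0}
  newtons: 30

```text
clock: 16.0
tcp_pos: [0.4878, 0.1434, 0.1586]
tcp_rot: [-3.141, 0.0, 0.437]
contact_force: [-3.0, -1.1, 4.3]
grip_width: 0.0452
grip_force: 30.0
```

arm_command:
  targets:
    - {"claw": 0.4, "dx": -0.9, "dy": -0.4, "dz": 0, "spin": 0}
    - {"claw": 0.4, "dx": -0.9, "dy": -0.4, "dz": -1, "spin": 0}
    - {"claw": 0.4, "dx": -0.9, "dy": -0.4, "dz": -1.5, "spin": 0}
    - {"claw": 0.4, "dx": -0.9, "dy": -0.4, "dz": -1.5, "spin": 0}
  newtons: 30

```text
clock: 16.4
tcp_pos: [0.4875, 0.1432, 0.1573]
tcp_rot: [3.142, -0.001, 0.437]
contact_force: [-0.2, 1.3, 3.8]
grip_width: 0.0451
grip_force: 30.0
```

Side force is gone; pressing on.

arm_command:
  targets:
    - {"claw": 0.4, "dx": 0, "dy": 0, "dz": -0.7, "spin": 0}
    - {"claw": 0.4, "dx": 0, "dy": 0, "dz": -1.5, "spin": 0}
    - {"claw": 0.4, "dx": 0, "dy": 0, "dz": -1.5, "spin": 0}
    - {"claw": 0.4, "dx": 0, "dy": 0, "dz": -1.5, "spin": 0}
  newtons: 30

```text
clock: 16.8
tcp_pos: [0.4874, 0.1432, 0.1558]
tcp_rot: [3.142, -0.001, 0.437]
contact_force: [-0.7, 0.5, 5.4]
grip_width: 0.0452
grip_force: 30.0
```

arm_command:
  targets:
    - {"claw": 0.4, "dx": 0, "dy": 0, "dz": -0.7, "spin": 0}
    - {"claw": 0.4, "dx": 0, "dy": 0, "dz": -1.5, "spin": 0}
    - {"claw": 0.4, "dx": 0, "dy": 0, "dz": -1.5, "spin": 0}
    - {"claw": 0.4, "dx": 0, "dy": 0, "dz": -1.5, "spin": 0}
  newtons: 30

```text
clock: 17.2
tcp_pos: [0.4875, 0.1432, 0.1544]
tcp_rot: [3.142, -0.001, 0.437]
contact_force: [-1.2, 1.0, 6.3]
grip_width: 0.0455
grip_force: 30.0
```

arm_command:
  targets:
    - {"claw": 0.4, "dx": 0, "dy": 0, "dz": -0.5, "spin": 0}
    - {"claw": 0.4, "dx": 0, "dy": 0, "dz": -1, "spin": 0}
    - {"claw": 0.4, "dx": 0, "dy": 0, "dz": -1, "spin": 0}
    - {"claw": 0.4, "dx": 0, "dy": 0, "dz": -1, "spin": 0}
  newtons: 30

```text
clock: 17.6
tcp_pos: [0.4875, 0.1432, 0.1535]
tcp_rot: [3.141, -0.001, 0.437]
contact_force: [-0.2, 0.4, 6.6]
grip_width: 0.0452
grip_force: 30.0
```

arm_command:
  targets:
    - {"claw": 0.4, "dx": 0, "dy": 0, "dz": -0.5, "spin": 0}
    - {"claw": 0.4, "dx": 0, "dy": 0, "dz": -1, "spin": 0}
    - {"claw": 0.4, "dx": 0, "dy": 0, "dz": -1.3, "spin": 0}
    - {"claw": 0.4, "dx": 0, "dy": 0, "dz": -1.3, "spin": 0}
  newtons: 30

```text
clock: 18.0
tcp_pos: [0.4876, 0.1432, 0.1523]
tcp_rot: [3.141, -0.001, 0.437]
contact_force: [-1.6, 0.1, 7.9]
grip_width: 0.045
grip_force: 30.0
```

arm_command:
  targets:
    - {"claw": 0.4, "dx": 0, "dy": 0, "dz": -0.5, "spin": 0}
    - {"claw": 0.4, "dx": 0, "dy": 0, "dz": -1, "spin": 0}
    - {"claw": 0.4, "dx": 0, "dy": 0, "dz": -1, "spin": 0}
    - {"claw": 0.4, "dx": 0, "dy": 0, "dz": -1, "spin": 0}
  newtons: 30

```text
clock: 18.4
tcp_pos: [0.4876, 0.1432, 0.1514]
tcp_rot: [3.141, -0.001, 0.437]
contact_force: [-0.9, 0.1, 7.7]
grip_width: 0.0452
grip_force: 30.0
```

arm_command:
  targets:
    - {"claw": 0.4, "dx": 0, "dy": 0, "dz": -0.5, "spin": 0}
    - {"claw": 0.4, "dx": 0, "dy": 0, "dz": -1, "spin": 0}
    - {"claw": 0.4, "dx": 0, "dy": 0, "dz": -1, "spin": 0}
    - {"claw": 0.4, "dx": 0, "dy": 0, "dz": -1, "spin": 0}
  newtons: 30

```text
clock: 18.8
tcp_pos: [0.4877, 0.1432, 0.1504]
tcp_rot: [3.141, -0.002, 0.437]
contact_force: [-1.2, -0.2, 8.9]
grip_width: 0.0454
grip_force: 30.0
```

arm_command:
  targets:
    - {"claw": 0.4, "dx": 0, "dy": 0, "dz": -0.5, "spin": 0}
    - {"claw": 0.4, "dx": 0, "dy": 0, "dz": -1, "spin": 0}
    - {"claw": 0.4, "dx": 0, "dy": 0, "dz": -1, "spin": 0}
    - {"claw": 0.4, "dx": 0, "dy": 0, "dz": -1, "spin": 0}
  newtons: 30

```text
clock: 19.2
tcp_pos: [0.4877, 0.1432, 0.1495]
tcp_rot: [3.141, -0.002, 0.437]
contact_force: [-1.3, 0.1, 9.3]
grip_width: 0.0452
grip_force: 30.0
```

arm_command:
  targets:
    - {"claw": 0.4, "dx": 0, "dy": 0, "dz": -0.5, "spin": 0}
    - {"claw": 0.4, "dx": 0, "dy": 0, "dz": -1, "spin": 0}
    - {"claw": 0.4, "dx": 0, "dy": 0, "dz": -1, "spin": 0}
    - {"claw": 0.4, "dx": 0, "dy": 0, "dz": -1, "spin": 0}
  newtons: 30

```text
clock: 19.6
tcp_pos: [0.4878, 0.1433, 0.1486]
tcp_rot: [3.141, -0.002, 0.437]
contact_force: [-1.0, 0.4, 9.1]
grip_width: 0.0452
grip_force: 30.0
```

arm_command:
  targets:
    - {"claw": 0.4, "dx": 0, "dy": 0, "dz": -0.5, "spin": 0}
    - {"claw": 0.4, "dx": 0, "dy": 0, "dz": -1, "spin": 0}
    - {"claw": 0.4, "dx": 0, "dy": 0, "dz": -1, "spin": 0}
    - {"claw": 0.4, "dx": 0, "dy": 0, "dz": -1, "spin": 0}
  newtons: 30

```text
clock: 20.0
tcp_pos: [0.4879, 0.1432, 0.1476]
tcp_rot: [3.141, -0.002, 0.437]
contact_force: [-0.7, -0.6, 9.9]
grip_width: 0.0448
grip_force: 30.0
```

arm_command:
  targets:
    - {"claw": 0.4, "dx": 0, "dy": 0, "dz": -0.5, "spin": 0}
    - {"claw": 0.4, "dx": 0, "dy": 0, "dz": -1, "spin": 0}
    - {"claw": 0.4, "dx": 0, "dy": 0, "dz": -1, "spin": 0}
    - {"claw": 0.4, "dx": 0, "dy": 0, "dz": -1, "spin": 0}
  newtons: 30

```text
clock: 20.4
tcp_pos: [0.488, 0.1433, 0.1467]
tcp_rot: [3.141, -0.002, 0.437]
contact_force: [-1.3, 0.5, 11.8]
grip_width: 0.0452
grip_force: 30.0
```

```bash
python3 - <<'E'
from h import *
np.set_printoptions(precision=3,suppress=True)
F=[]
for k in range(6):
    o=sensors.get_obs();F.append(np.r_[o["contact_force"],o["torque"]]);W=cal("wrist");a=eyes.camera("wrist")[:,:,::-1]
print(np.mean(F,0),np.std(F,0));cv2.imwrite("pics/w6.png",a)
from fit import cent
h=cv2.cvtColor(a,cv2.COLOR_BGR2HSV).astype(int)
m=(abs(h[...,0]-112)<12)&(h[...,1]>130);m[:,:250]=0;m[:,310:]=0;Y,X=np.nonzero(m);print(X.min(),X.max(),Y.min(),Y.max(),m.sum())
c=[(int(y),int(m[y].sum())) for y in range(Y.min(),Y.max()+1)];print(c)
g=cv2.cvtColor(a,cv2.COLOR_BGR2GRAY);print(g[280:330:2,250:306:8]);t=o["tcp_pos"]
for z in(.213,.195,.18):print("clip",z,proj(W,[.488,.1432,z]))
print("bar",proj(W,t+[0,0,.037]),t)
E
```

```text
[-0.973  0.323 10.707 -0.04   0.35   0.034] [0.243 0.526 0.728 0.019 0.034 0.031]
250 307 2 326 2167
[(2, 2), (3, 0), (4, 0), (5, 0), (6, 1), (7, 1), (8, 3), (9, 4), (10, 1), (11, 0), (12, 2), (13, 0), (14, 0), (15, 0), (16, 2), (17, 0), (18, 1), (19, 1), (20, 0), (21, 0), (22, 1), (23, 0), (24, 0), (25, 1), (26, 2), (27, 0), (28, 0), (29, 0), (30, 0), (31, 0), (32, 0), (33, 0), (34, 0), (35, 0), (36, 0), (37, 0), (38, 0), (39, 0), (40, 0), (41, 0), (42, 0), (43, 0), (44, 0), (45, 0), (46, 0), (47, 0), (48, 0), (49, 0), (50, 0), (51, 0), (52, 0), (53, 0), (54, 0), (55, 0), (56, 0), (57, 0), (58, 0), (59, 0), (60, 0), (61, 0), (62, 0), (63, 0), (64, 0), (65, 0), (66, 0), (67, 0), (68, 0), (69, 0), (70, 0), (71, 0), (72, 0), (73, 0), (74, 0), (75, 0), (76, 0), (77, 0), (78, 0), (79, 0), (80, 0), (81, 0), (82, 0), (83, 0), (84, 0), (85, 0), (86, 0), (87, 0), (88, 0), (89, 0), (90, 0), (91, 0), (92, 0), (93, 0), (94, 0), (95, 0), (96, 0), (97, 0), (98, 0), (99, 0), (100, 0), (101, 0), (102, 0), (103, 0), (104, 0), (105, 0), (106, 0), (107, 0), (108, 0), (109, 0), (110, 0), (111, 0), (112
[... 2416 characters left out ...]
3]
 [ 92  68  51  48  54  49  44]
 [122  69  41  45  45  47  42]
 [134  80  77  77  79  77  76]
 [147  87  82  86  90  93  84]
 [161 147 147 146 234 237 151]
 [165 168 167 168 249 248 166]
 [157 157 155 156 241 206 155]
 [143 145 147 144 186 149 146]
 [120 125 120 121 159 141 118]
 [ 89  88  76  72 109  79  61]
 [ 93  86  72  74 104  71  69]
 [ 92  90  77  74  84  74  71]
 [ 93  89  76  77  88  79  67]
 [ 90  92  75  74 107 106  65]
 [ 93  87  71  76 107 109  70]
 [ 94  90  72  77 106 107  66]
 [ 66  63  61  57  74  75  59]
 [ 57  60  55  63  58  59  51]]
clip 0.213 [280.3726 349.3044]
clip 0.195 [280.0238 318.0732]
clip 0.18 [279.7965 297.7291]
bar [279.7087 302.385 ] [0.488  0.1433 0.1467]
```

The bar sits between the jaws with no slip in the grip, at a mean force of 10.7 N. I'll press on in small steps.

arm_command:
  targets:
    - {"claw": 0.4, "dx": 0, "dy": 0, "dz": -0.4, "spin": 0}
    - {"claw": 0.4, "dx": 0, "dy": 0, "dz": -0.8, "spin": 0}
    - {"claw": 0.4, "dx": 0, "dy": 0, "dz": -0.8, "spin": 0}
    - {"claw": 0.4, "dx": 0, "dy": 0, "dz": -0.8, "spin": 0}
  newtons: 30

```text
clock: 21.1
tcp_pos: [0.488, 0.1432, 0.146]
tcp_rot: [3.141, -0.002, 0.437]
contact_force: [-1.7, -0.5, 9.4]
grip_width: 0.0452
grip_force: 30.0
```

arm_command:
  targets:
    - {"claw": 0.4, "dx": 0, "dy": 0, "dz": -0.4, "spin": 0}
    - {"claw": 0.4, "dx": 0, "dy": 0, "dz": -0.8, "spin": 0}
    - {"claw": 0.4, "dx": 0, "dy": 0, "dz": -0.8, "spin": 0}
    - {"claw": 0.4, "dx": 0, "dy": 0, "dz": -0.8, "spin": 0}
  newtons: 30

```text
clock: 21.5
tcp_pos: [0.4883, 0.1432, 0.145]
tcp_rot: [3.141, -0.003, 0.437]
contact_force: [0.3, 0.6, 6.8]
grip_width: 0.0448
grip_force: 30.0
```

```bash
cat > m.py <<'E'
from h import *
np.set_printoptions(precision=3,suppress=True)
F=[]
for k in range(5):
    o=sensors.get_obs();F.append(o["contact_force"]);a=eyes.camera("wrist")[:,:,::-1]
h=cv2.cvtColor(a,cv2.COLOR_BGR2HSV).astype(int)
m=((abs(h[...,0]-112)<12)&(h[...,1]>130))[240:330,255:305];r=np.nonzero(m.sum(1)>15)[0]+240
print(np.mean(F,0),"blue rows",r.min(),[int(x) for x in r[:-1][np.diff(r)>1]],[int(x) for x in r[1:][np.diff(r)>1]],r.max(),o["tcp_pos"],o["clock"])
E
python3 m.py
```

```text
[0.321 0.02  6.813] blue rows 271 [] [] 325 [0.488 0.143 0.145] 21.7
```

Clicked: the force dropped from about 11 N to 6.8 N, and the blue jaws have closed over the bar in the image. I'll relieve the bent arm before letting go.

arm_command:
  targets:
    - {"claw": 0.4, "dx": 0, "dy": 0, "dz": 2, "spin": 0}
    - {"claw": 0.4, "dx": 0, "dy": 0, "dz": 4, "spin": 0}
    - {"claw": 0.4, "dx": 0, "dy": 0, "dz": 6, "spin": 0}
    - {"claw": 0.4, "dx": 0, "dy": 0, "dz": 8, "spin": 0}
    - {"claw": 0.4, "dx": 0, "dy": 0, "dz": 8, "spin": 0}
    - {"claw": 0.4, "dx": 0, "dy": 0, "dz": 8, "spin": 0}
  newtons: 30

```text
clock: 22.35
tcp_pos: [0.4875, 0.1431, 0.1523]
tcp_rot: [3.141, -0.001, 0.437]
contact_force: [1.6, 0.1, 1.5]
grip_width: 0.0452
grip_force: 30.0
```

```bash
python3 m.py
```

```text
[2.588 0.196 2.362] blue rows 271 [307] [311] 325 [0.487 0.143 0.152] 22.55
```

arm_command:
  targets:
    - {"claw": 0.4, "dx": 0.4, "dy": 0, "dz": 1, "spin": 0}
    - {"claw": 0.4, "dx": 0.8, "dy": 0.2, "dz": 2.5, "spin": 0}
    - {"claw": 0.4, "dx": 0.8, "dy": 0.2, "dz": 2.5, "spin": 0}
    - {"claw": 0.55, "dx": 0.8, "dy": 0.2, "dz": 2.5, "spin": 0}
    - {"claw": 0.6, "dx": 0.8, "dy": 0.2, "dz": 2.5, "spin": 0}
    - {"claw": 0.75, "dx": 0.8, "dy": 0.2, "dz": 2.5, "spin": 0}
    - {"claw": 0.9, "dx": 0.8, "dy": 0.2, "dz": 2.5, "spin": 0}
    - {"claw": 0.9, "dx": 0.8, "dy": 0.2, "dz": 2.5, "spin": 0}
    - {"claw": 0.9, "dx": 0.8, "dy": 0.2, "dz": 2.5, "spin": 0}

```text
clock: 23.5
tcp_pos: [0.4876, 0.1433, 0.1546]
tcp_rot: [-3.141, 0.0, 0.437]
contact_force: [-1.0, -0.7, -0.4]
grip_width: 0.0782
grip_force: 0.0
```

```bash
python3 m.py
```

```text
[-0.52  -0.348 -0.299] blue rows 274 [308] [313] 325 [0.488 0.143 0.155] 23.7
```

Released, no contact. Withdraw straight up, then back off so the cameras can see.

arm_command:
  targets:
    - {"claw": 0.9, "dx": 0, "dy": 0, "dz": 10, "spin": 0}
    - {"claw": 0.9, "dx": 0, "dy": 0, "dz": 30, "spin": 0}
    - {"claw": 0.9, "dx": 0, "dy": 0, "dz": 60, "spin": 0}
    - {"claw": 0.9, "dx": 0, "dy": 0, "dz": 95, "spin": 0}
    - {"claw": 0.9, "dx": 0, "dy": 0, "dz": 130, "spin": 0}
    - {"claw": 0.9, "dx": -20, "dy": -30, "dz": 150, "spin": 0}
    - {"claw": 0.9, "dx": -40, "dy": -70, "dz": 150, "spin": 0}
    - {"claw": 0.9, "dx": -50, "dy": -110, "dz": 150, "spin": 0}
    - {"claw": 0.9, "dx": -50, "dy": -150, "dz": 150, "spin": 0}
    - {"claw": 0.9, "dx": -50, "dy": -190, "dz": 150, "spin": 0}
    - {"claw": 0.9, "dx": -50, "dy": -230, "dz": 150, "spin": 0}
    - {"claw": 0.9, "dx": -50, "dy": -270, "dz": 150, "spin": 0}
    - {"claw": 0.9, "dx": -50, "dy": -300, "dz": 150, "spin": 0}
    - {"claw": 0.9, "dx": -50, "dy": -300, "dz": 150, "spin": 0}
    - {"claw": 0.9, "dx": -50, "dy": -300, "dz": 150, "spin": 0}

```text
clock: 25.25
tcp_pos: [0.4375, -0.157, 0.3051]
tcp_rot: [-3.141, -0.0, 0.435]
contact_force: [-0.8, 0.1, 0.3]
grip_width: 0.079
grip_force: 0.0
```

```bash
python3 - <<'E'
from ang import *
s=eyes.camera("scene")[:,:,::-1];t=eyes.camera("top")[:,:,::-1];cv2.imwrite("pics/s7.png",s);cv2.imwrite("pics/t7.png",t)
S,T=cal("scene"),cal("top")
for n,i,C in(("s",s,S),("t",t,T)):
    h=cv2.cvtColor(np.ascontiguousarray(i),cv2.COLOR_BGR2HSV).astype(int);m=(abs(h[...,0]-112)<14)&(h[...,1]>100)&(h[...,2]>60)
    x,y=np.round(proj(C,[.488,.1432,.2])).astype(int);Y,X=np.nonzero(m[y-15:y+16,x-15:x+16]);print(n,(x,y),"blue",len(X),(X.mean()+x-15,Y.mean()+y-15) if len(X) else "")
    g=cv2.cvtColor(np.ascontiguousarray(i),cv2.COLOR_BGR2GRAY)
    for f in("bar",[.488,.1432,.195]),("cup",[.488,.1432,.075]):
        px=np.round(proj(C,f[1])).astype(int);print(f[0],px,g[px[1]-4:px[1]+5:2,px[0]-12:px[0]+13:3])
E
python3 - <<'E'
from h import *
import cv2
a,b=cv2.imread("pics/s3.png"),cv2.imread("pics/s7.png")
d=cv2.absdiff(cv2.GaussianBlur(a,(5,5),0),cv2.GaussianBlur(b,(5,5),0)).max(2)>40
n,l,s,c=cv2.connectedComponentsWithStats(d.astype(np.uint8))
print([(s[k].tolist()) for k in range(1,n) if s[k][4]>25])
E
```

```text
s (np.int64(243), np.int64(206)) blue 76 (np.float64(243.32894736842104), np.float64(206.89473684210526))
bar [243 207] [[ 50  35  23  53 103 116 136 131  40]
 [ 40  36  90  77 105 108 136 133  41]
 [ 38  45 199 183  92 124 196 182  47]
 [ 40  39 143 106  83  96 156 145  52]
 [ 43  37 128  37  76  75 134 133  90]]
cup [246 233] [[ 30  46 123 135 135 133 130  54  52]
 [ 30  41 133 137 135 132 145  53  51]
 [ 25  36 131 156 141 155 140  63  51]
 [ 23  21 135 139 157 141 134  61  41]
 [ 27  34  82 131 134 135 135  33  30]]
t (np.int64(236), np.int64(223)) blue 11 (np.float64(234.54545454545453), np.float64(222.45454545454547))
bar [236 223] [[ 36  35  72 210 137  93 139  44  35]
 [ 37  31  46 125 118 170 173  55  39]
 [ 38  37  68 136 163 162 138  73  37]
 [ 38  52 159 180 126 143 141 103  39]
 [ 35  56 159 145 174 189 147 114  36]]
cup [238 225] [[ 34  36 110 116 152 180  96  35  32]
 [ 38  52 118 159 165 150  96  37  37]
 [ 37 125 188 141 134 144 130  43  32]
 [ 36 138 144 160 196 152 142  43  35]
 [ 39  59  91 201 180 150 129  38  34]]
[[110, 0, 152, 87, 8142], [43, 8, 61, 20, 669], [0, 18, 43, 104, 3105], [151, 71, 240, 100, 14717], [81, 87, 51, 33, 733], [11, 95, 182, 299, 17920], [112, 112, 65, 9, 192], [314, 161, 53, 46, 1330], [144, 162, 14, 19, 194], [139, 167, 16, 19, 88], [119, 168, 53, 85, 1580], [61, 171, 14, 14, 86], [205, 173, 15, 8, 58], [154, 184, 7, 12, 63], [361, 194, 20, 29, 344], [160, 205, 6, 20, 65], [235, 205, 20, 40, 378], [326, 215, 14, 2, 28], [344, 214, 15, 6, 56], [317, 222, 4, 13, 43], [352, 227, 6, 10, 43], [83, 233, 14, 32, 142], [98, 273, 16, 34, 111], [358, 290, 13, 8, 68], [356, 295, 15, 14, 151], [213, 342, 30, 48, 706], [210, 357, 7, 12, 39], [218, 366, 9, 15, 75], [183, 382, 15, 12, 45], [208, 392, 16, 17, 172], [184, 396, 19, 14, 125], [170, 405, 38, 12, 192]]
```

The dipper hangs at the seat: bar and cup are at their predicted pixels, and the clip centroid (243.3,206.9) hasn't moved since alignment. Handing in.

```bash
python3 -c "
from bench import manip
print(manip.finish_job())"
```

```text
the job is handed in; nothing more can be done
None
```

I turned the rack until the empty clip stood over the red front mark (within about 1°), pressed the steel dipper's bar in until it clicked at about 11 N, let go, backed clear and handed the job in at about 25 s; the hand-in gave no verdict.

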